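# Roll the rinsed jar onto the drain strip

### The arm

A 6-joint arm with a two-finger parallel gripper is mounted at the origin on the work surface. World frame = base frame: x ahead of the robot, y to its left, z up, the work surface at z = 0. Lengths are in m, angles in rad, forces in N, time in s.
With the tool pointing down it reaches from about 0.325 to 0.9 m from the base axis. Payload 6.1 kg.
Tool frame: the origin (TCP) lies on the centre line of the jaws, within the pads' length; the fingertips stand 11 mm ahead of it and the grasp point (between the pads) lies 8 mm behind it; z points along the fingers, y is the line along which they close (so a half turn about z gives the same grasp; the last joint's range is limited). The gripper opens to 85 mm and grips with 20 to 120 N. Pads are 22 mm wide; open, the fingers measure 114 mm over their backs; the gripper's body (76 mm by 85 mm) begins 54 mm behind the grasp point. The pads swing forward as they close: fully open they stand 13 mm farther back than shut.
Start: joints at [-1.302, 0.22, 1.526, -0, 1.395, -0.126], TCP at [0.24, -0.577, 0.242] pointing down, gripper open.
Joint ranges: [-2.98, 2.98], [-0.91, 2.08], [0.09, 2.57], [-1.24, 4.39], [0.2, 2.65], [-2.68, 2.68]. Speed limits (rad/s): [2.57, 2.57, 3.01, 3.14, 3.14, 3.14].

### API

Orientations are given as a unit quaternion [x, y, z, w].
In Python, from cell import env gives the robot as it stands.
- The arm moves only by the shell command python3 -m creep 'ROWS' [FORCE]. ROWS is JSON, one flat list of numbers, 7 for each row, row after row: the shift along the tool's x, y, z in units of 0.025 m (1.0 is 0.025 m), then the turn, a rotation vector about the tool's x, y, z in units of 4 degrees (1.0 is 4 degrees), then the finger opening in mm, from 0 to 85.4. A call has exactly 8 rows; each row shifts and turns the commanded pose from where the row before left it, along the tool's axes as they then stand; what a row does not reach is not made up. A row lasts 1/12 s, in which the tool goes at most 41.7 mm and 7.16 degrees, less where a joint would pass 70% of its speed; a pose out of reach is approached as far as the arm can. A call with a number of a shift or a turn outside -1 to 1 is refused whole. A call with a gripper value outside its range is refused whole. The fingers move at their own pace and stop on an object; FORCE is the grip in N (left out, the last holds). Time passes only in rows, so rows that do not move let the fingers close, or fill a call up. It gives the time, the measured TCP pose, the force, the opening and the grip force at its end, in the units of the state.
- env.sense(): the state, without advancing time (a new reading comes with each control period).
- env.camera(name): name is "scene" or "top"; returns a dict with "pixels" (400x640x3 uint8, red, green, blue), "vertical_fov" (degrees; the focal length in pixels is half the picture's height over the tangent of half this angle, whatever the lens; pixels are square), "cx", "cy" (the principal point, pixels), "world_from_camera" (4x4, takes a point from camera to world coordinates). Camera axes: x right, y up, looking along -z (the intrinsics and any distortion apply to the point x, -y, -z); pixel columns grow to the right and rows downward; lengths in m; the calibration is good to about 2 mm. A picture is of the moment at which its call begins. There is no depth.
- env.sign_off(): hands the job in; it is judged then, once.
The state is a dict: "time": time; "joints": joint angles; "joint_vel": joint speeds; "joint_torque": joint torques, N m; "eef_pos": TCP position; "eef_rot": TCP orientation; "force": force on the tool from outside, world axes, zero at the start; "wrist_torque": the same for the moment, N m; "grip_width": finger opening in m; "gripper_force": force on a finger pad.
Only numpy, scipy, OpenCV 4.12 (cv2) and the standard library are available. Lean on these libraries where they do the work, as an engineer would, in place of code of your own. Each camera call takes 0.05 s, during which the arm holds its last target. There are 200 camera calls.

### The job

A rinsed fly-trap jar lies on its side on the green sink shelf. With the fingertips on top of it, roll it along the shelf until it lies still on the slotted steel drain strip, centred over the strip's long middle line and lying along it, then take the hand away. Roll it only by its top: do not pinch it, lift it or shove it from the side, and leave the flowerpot, the soap saver and the peg holder where they stand.

Things in the scene. Friction and masses are not known exactly. Their poses are not given: they have to be found in the camera images.
- jar: closed glass fly-trap jar, a cylinder 70 mm in diameter, 120 mm long, 0.25-0.5 kg, lying on its side, free to roll. Origin mid-axis, 55 mm above the counter; x runs along the axis to the steel lid, at the start within 20 degrees of world x; y, z turn as it rolls. Rolling without slip, its top moves twice as far as its axis. Slight rolling resistance: at 50 mm/s it coasts about 4 mm. Friction 0.5 to 0.7
- drain_strip: slotted bright steel strip 220 mm long (its x axis) and 60 mm wide (its y axis), let in flush with the shelf's top, no step to roll over. Origin at the middle of its face, 20 mm above the counter; z up. It lies 80 to 210 mm to the left or to the right of the jar and nearly parallel to it.
- shelf: fixed dark green plastic shelf board, 360 mm (x, away from the robot) by 700 mm (y) and 20 mm thick, lying on the counter. Origin at the centre of its underside; z up.
- flowerpot: empty clay flowerpot 85 mm high, 90 mm across the rim, loose, standing at one end of the shelf. Origin at the centre of its underside.
- soap_saver: grater-shaped steel soap saver, 70 by 50 mm and 98 mm high over its handle, loose, standing at one end of the shelf. Origin at the centre of its underside.
- peg_holder: steel rack with spring clothes pegs, 30 mm (x) by 110 mm (y), 66 mm high, loose, standing along the far edge of the shelf. Origin at the centre of its underside.
There are look-alikes about, which are no part of the job. Leave any red look-alike of the jar alone.

How it is judged:
By the outcome, as a careful person would: the job done as asked, in the order asked, and still so for the second after the job is handed in, with the robot touching nothing.
It also fails if it takes over 67 s, if anything falls off the work surface, if the arm or the gripper's body presses on something with over 40 N, if the wrist force passes 120 N, or if a joint passes its speed limit or range.

## Working session

There is one attempt and no reset: what is moved stays moved. The work goes in short steps, Python scripts to look and compute and a shell command to move; the robot and the scene stay as the last step left them, time stands still between calls to the robot, and variables do not carry over. Pictures are saved under pics/ and viewed, at most 10 in all, crops included, and the job is handed in when it is done.

```bash
mkdir -p pics; ls
python3 - <<'E'
from cell import env
import cv2,numpy as np
for n in("scene","top"):
    c=env.camera(n); cv2.imwrite(f"pics/{n}0.png",c["pixels"][:,:,::-1])
    print(n,{k:(np.round(v,4).tolist() if not isinstance(v,str) else v) for k,v in c.items() if k!="pixels"})
s=env.sense();print(s)
E
```

```text
pics
scene {'vertical_fov': 56.4285, 'cx': 319.5957, 'cy': 197.5208, 'world_from_camera': [[-0.7962, -0.4716, 0.3791, 0.8763], [0.6051, -0.62, 0.4994, 0.4889], [-0.0004, 0.627, 0.779, 0.8323], [0.0, 0.0, 0.0, 1.0]]}
top {'vertical_fov': 45.4159, 'cx': 320.5069, 'cy': 195.6348, 'world_from_camera': [[-0.0054, 0.9903, -0.1385, 0.3336], [-0.9995, -0.0094, -0.0285, 0.0025], [-0.0296, 0.1383, 0.99, 1.2171], [0.0, 0.0, 0.0, 1.0]]}
{'time': 0.1, 'joints': array([-1.30209495e+00,  2.21165687e-01,  1.52749024e+00,  4.25347468e-05,
        1.39474713e+00, -1.26077921e-01]), 'joint_vel': array([-0.00110047, -0.00174136, -0.00086559, -0.00047674,  0.0006579 ,
        0.00110757]), 'joint_torque': array([ 1.80806896e-03, -4.98239601e+01, -3.90547585e+01, -2.16555445e-04,
        5.58997068e-03,  6.17016454e-06]), 'eef_pos': array([ 0.24025615, -0.57639596,  0.24130065]), 'eef_rot': array([ 9.80582168e-01,  1.96106586e-01, -4.36147415e-05, -9.04392759e-04]), 'force': array([ 0.54498566, -0.1148959 ,  0.02773377]), 'wrist_torque': array([-0.01604453, -0.00243804, -0.02297069]), 'gripper_force': 0.0, 'grip_width': 0.08530575484432379}
```

View pics/top0.png

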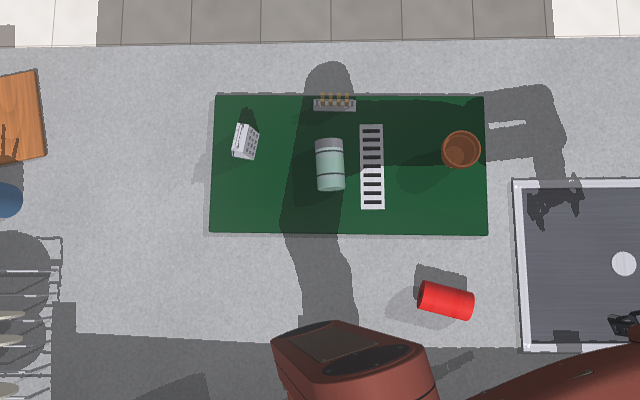

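View pics/scene0.png

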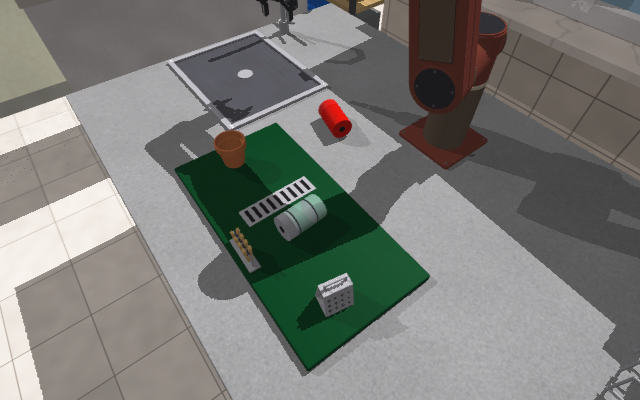

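The top view shows two jar-like things: the greenish-grey jar lying on the green shelf at (330,164), and a red cylinder at (446,300) off the shelf. The first is the jar, because it is glass with a steel lid and lies on the shelf. The strip is at (372,167), to the jar's right (−y). The pot is at (461,149), the soap saver at (245,142) and the pegs at (335,102).

```bash
cat > h.py <<'E'
import numpy as np,cv2
from cell import env
def ray(c,u,v):
    T=np.array(c["world_from_camera"]);f=200/np.tan(np.radians(c["vertical_fov"])/2)
    d=T[:3,:3]@np.array([(u-c["cx"])/f,-(v-c["cy"])/f,-1]);return T[:3,3],d
def atz(c,u,v,z):
    o,d=ray(c,u,v);return o+d*(z-o[2])/d[2]
def proj(c,P):
    T=np.array(c["world_from_camera"]);f=200/np.tan(np.radians(c["vertical_fov"])/2)
    q=(np.atleast_2d(P)-T[:3,3])@T[:3,:3];return np.c_[c["cx"]-f*q[:,0]/q[:,2],c["cy"]+f*q[:,1]/q[:,2]]
def cyl(x,y,a,L=.12,r=.035,z=.055):
    t=np.linspace(0,2*np.pi,40);ax=np.array([np.cos(a),np.sin(a),0]);n=np.array([-np.sin(a),np.cos(a),0])
    return np.vstack([np.array([x,y,z])+s*L/2*ax+r*(np.cos(t)[:,None]*n+np.sin(t)[:,None]*np.array([0,0,1])) for s in(-1,1)])
def strip(x,y,a):
    ax=np.array([np.cos(a),np.sin(a),0]);n=np.array([-np.sin(a),np.cos(a),0])
    return np.array([np.array([x,y,.02])+i*.11*ax+j*.03*n for i,j in((-1,-1),(1,-1),(1,1),(-1,1))])
def mask(c):  # not green-shelf
    p=c["pixels"].astype(int);return ((p[:,:,0]>0.62*p[:,:,1]+6)).astype(np.uint8)
E
python3 - <<'E'
from h import *
ims=[]
for n,(u0,v0,w,h) in(("top",(285,80,130,140)),("scene",(215,165,130,100))):
    c=env.camera(n);
    np.save(f"{n}0.npy",c,allow_pickle=True)
    p=c["pixels"][v0:v0+h,u0:u0+w,::-1];m=mask(c)[v0:v0+h,u0:u0+w]*255
    p=np.vstack([p,np.dstack([m]*3)]) if 0 else np.hstack([p,np.dstack([m]*3)])
    ims.append(cv2.resize(p,None,fx=3 if n=="scene" else 2,fy=3 if n=="scene" else 2,interpolation=0))
W=800;o=np.vstack([cv2.copyMakeBorder(i,0,0,0,W-i.shape[1],0) for i in ims]);print(o.shape)
cv2.imwrite("pics/crop1.png",o)
c=env.camera("top")
for u,v in((215,95),(484,97),(488,235),(209,231)):print(atz(c,u,v,.02))
for u,v in((360,124.5),(383,124.5),(385,209),(361,209.5)):print("s",atz(c,u,v,.02))
for u,v in((323,138),(338,190)):print("j",atz(c,u,v,.07))
E
```

```text
(580, 800, 3)
[0.77042324 0.31259333 0.02      ]
[ 0.75383706 -0.3860927   0.02      ]
[ 0.39872148 -0.3773375   0.02      ]
[0.41371287 0.31878328 0.02      ]
s [ 0.68523852 -0.06584257  0.02      ]
s [ 0.68440542 -0.12491186  0.02      ]
s [ 0.46566187 -0.12479174  0.02      ]
s [ 0.46492003 -0.0646488   0.02      ]
j [0.63751739 0.02862602 0.07      ]
j [ 0.50748364 -0.00697847  0.07      ]
```

View pics/crop1.png

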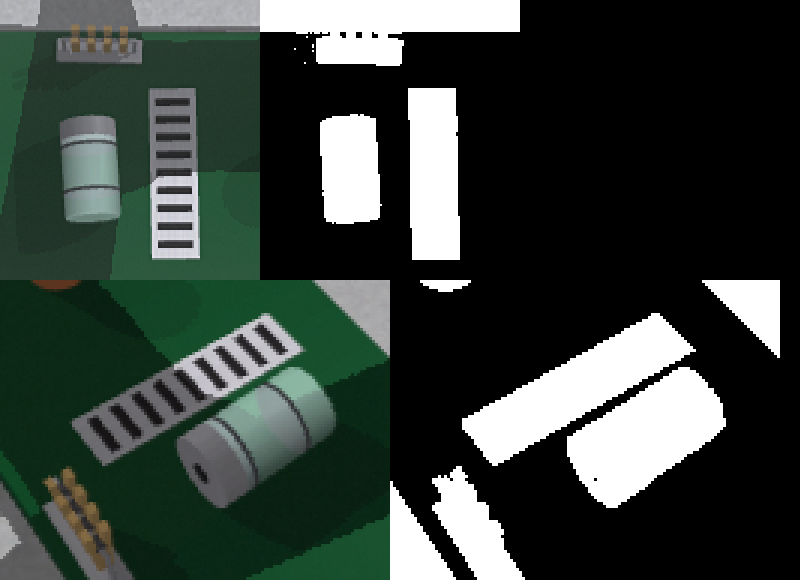

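The crop confirms the jar: glass body with steel lid at the far end, and clean masks for both jar and strip. Next I fit the poses.

```bash
cat >> h.py <<'E'
from scipy.optimize import least_squares
def feat(m):
    a=m["m00"];return np.array([m["m10"]/a,m["m01"]/a,m["mu11"]/a,m["mu20"]/a,m["mu02"]/a,a])
def comp(c,uv):
    n,l=cv2.connectedComponents(mask(c));k=l[int(uv[1]),int(uv[0])];return feat(cv2.moments((l==k).astype(np.uint8),True)),k
W=np.array([1,1,.1,.05,.05,.005])
def fit(items,model,x0):
    F=[(c,comp(c,uv)[0]) for c,uv in items]
    def res(x):
        return np.concatenate([W*(feat(cv2.moments(cv2.convexHull(proj(c,model(*x)).astype(np.float32))))-f) for c,f in F])
    r=least_squares(res,x0,x_scale=[.01,.01,.05],diff_step=1e-3);return r.x,np.round(r.fun,2)
E
python3 - <<'E'
from h import *
t=np.load("top0.npy",allow_pickle=True).item();s=np.load("scene0.npy",allow_pickle=True).item()
for nm,mo,ut,us,x0 in(("jar",cyl,(330,164),(300,215),(.57,.01,.2)),("strip",strip,(363,167),(246,216),(.57,-.09,.01))):
    for it in([(t,ut),(s,us)],[(t,ut)],[(s,us)]):
        x,f=fit(it,mo,x0);print(nm,x.round(4),np.degrees(x[2]).round(2),f.tolist())
E
```

```text
jar [0.5751 0.0117 0.0482] 2.76 [0.56, -0.56, 0.1, -0.01, -0.3, -0.13, 0.81, 0.18, 0.08, 0.09, -0.0, 0.09]
jar [0.5737 0.013  0.0414] 2.37 [0.0, -0.0, -0.01, -0.01, -0.29, -0.13]
jar [0.5764 0.0099 0.0575] 3.3 [-0.0, -0.0, 0.03, 0.03, 0.05, 0.09]
strip [ 0.5773 -0.0944  0.0018] 0.1 [0.45, -0.36, -0.08, -0.08, -0.81, -0.31, 0.61, 0.32, 0.24, -0.37, -0.13, -0.29]
strip [ 0.5763 -0.0932  0.0032] 0.18 [-0.0, 0.04, -0.01, -0.08, -0.79, -0.31]
strip [ 0.5782 -0.0961 -0.0023] -0.13 [-0.02, 0.09, 0.3, -0.27, -0.21, -0.3]
```

```bash
R='x'; 
python3 -m creep '[0.95,-0.06,0,0,0,-0.55,60, 0.95,-0.06,0,0,0,-0.55,60, 0.95,-0.06,0,0,0,-0.55,60, 0.95,-0.06,0,0,0,-0.55,60, 0.95,-0.06,0,0,0,-0.55,60, 0.95,-0.06,0,0,0,-0.55,60, 0.95,-0.06,0,0,0,-0.55,60, 0.95,-0.06,0,0,0,-0.55,60]' 20
python3 -m creep '[0.95,-0.06,0,0,0,-0.55,60, 0.95,-0.06,0,0,0,-0.55,60, 0.95,-0.06,0,0,0,-0.55,60, 0.95,-0.06,0,0,0,-0.55,60, 0.95,-0.06,0,0,0,-0.55,60, 0.95,-0.06,0,0,0,-0.55,60, 0.95,-0.06,0,0,0,-0.55,60, 0.95,-0.06,0,0,0,-0.55,60]'
python3 -m creep '[0.95,-0.06,0,0,0,-0.55,60, 0.95,-0.06,0,0,0,-0.55,60, 0.95,-0.06,0,0,0,-0.55,60, 0.95,-0.06,0,0,0,-0.55,60, 0.95,-0.06,0,0,0,-0.55,60, 0.95,-0.06,0,0,0,-0.55,60, 0.95,-0.06,0,0,0,-0.55,60, 0.95,-0.06,0,0,0,-0.55,60]'
cat >> h.py <<'E'
def st(tx=None,ty=None,yaw=None):
    from scipy.spatial.transform import Rotation as Ro
    s=env.sense();R=Ro.from_quat(s["eef_rot"]).as_matrix();p=s["eef_pos"]
    print("t",round(s["time"],2),"p",p.round(4),"y-axis deg",np.degrees(np.arctan2(R[1,1],R[0,1])).round(2),"tilt",R[:2,2].round(4),"F",np.round(s["force"],2),"w",round(s["grip_width"],4))
    if tx is not None:
        d=R.T@np.array([tx-p[0],ty-p[1],0]);print("rel tool (units)",(d/.025).round(3))
E
python3 -c "
from h import *;st(.575,.02)"
```

```text
time: 0.92
eef_pos: [0.3986, -0.4703, 0.2422]
eef_rot: [0.939, 0.345, -0.0, -0.0]
force: [-0.1, -0.3, -0.2]
grip_width: 0.0599
gripper_force: 0.0
time: 1.58
eef_pos: [0.5163, -0.3215, 0.2421]
eef_rot: [0.875, 0.484, -0.0, -0.0]
force: [-0.3, 0.1, 0.2]
grip_width: 0.0599
gripper_force: 0.0
time: 2.25
eef_pos: [0.5835, -0.1442, 0.2422]
eef_rot: [0.791, 0.612, -0.0, -0.0]
force: [0.6, -0.1, -1.1]
grip_width: 0.0599
gripper_force: 0.0
t 2.25 p [ 0.5835 -0.1442  0.2422] y-axis deg -14.47 tilt [-0.0001  0.0001] F [ 0.55 -0.13 -1.08] w 0.0599
rel tool (units) [ 6.275e+00 -1.970e+00  1.000e-03]
```

```bash
python3 -m creep '[0.81,-0.13,0.46,0,0,-0.54,60, 0.81,-0.13,0.46,0,0,-0.54,60, 0.81,-0.13,0.46,0,0,-0.54,60, 0.81,-0.13,0.46,0,0,-0.54,60, 0.81,-0.13,0.46,0,0,-0.54,60, 0.81,-0.13,0.46,0,0,-0.54,60, 0.81,-0.13,0.46,0,0,-0.54,60, 0.81,-0.13,0.46,0,0,-0.54,60]'
python3 -c "
from h import *;st(.575,.02)"
```

```text
time: 2.92
eef_pos: [0.5771, 0.019, 0.1497]
eef_rot: [0.69, 0.724, 0.0, 0.0]
force: [0.4, -0.4, -0.3]
grip_width: 0.0599
gripper_force: 0.0
t 2.92 p [0.5771 0.019  0.1497] y-axis deg 2.81 tilt [0. 0.] F [ 0.38 -0.37 -0.26] w 0.0599
rel tool (units) [ 0.045 -0.081 -0.   ]
```

```bash
python3 -m creep '[0,0,0.44,0,0,0,60, 0,0,0.44,0,0,0,60, 0,0,0.44,0,0,0,60, 0,0,0.44,0,0,0,60, 0,0,0,0,0,0,60, 0,0,0.04,0,0,0,60, 0,0,0.04,0,0,0,60, 0,0,0,0,0,0,60]'; python3 -c "
from h import *;st()"
python3 -m creep '[0,0,0.04,0,0,0,60, 0,0,0,0,0,0,60, 0,0,0.04,0,0,0,60, 0,0,0,0,0,0,60, 0,0,0,0,0,0,60, 0,0,0,0,0,0,60,0,0,0,0,0,0,60, 0,0,0,0,0,0,60]'; python3 -c "
from h import *;st()"
```

```text
time: 3.58
eef_pos: [0.5778, 0.0175, 0.1048]
eef_rot: [0.691, 0.723, 0.0, 0.0]
force: [0.2, -0.9, 0.4]
grip_width: 0.0601
gripper_force: 0.0
t 3.58 p [0.5778 0.0175 0.1048] y-axis deg 2.66 tilt [ 0.001  -0.0001] F [ 0.2  -0.86  0.4 ] w 0.0601
time: 4.25
eef_pos: [0.5772, 0.018, 0.1023]
eef_rot: [0.69, 0.724, -0.0, -0.0]
force: [-0.3, 1.3, 0.6]
grip_width: 0.06
gripper_force: 0.0
t 4.25 p [0.5772 0.018  0.1023] y-axis deg 2.7 tilt [-0. -0.] F [-0.28  1.3   0.65] w 0.06
```

```bash
for i in 1; do python3 -m creep '[0,0,0.04,0,0,0,60, 0,0,0,0,0,0,60, 0,0,0,0,0,0,60, 0,0,0,0,0,0,60, 0,0,0,0,0,0,60, 0,0,0,0,0,0,60,0,0,0,0,0,0,60, 0,0,0,0,0,0,60]'; done; python3 -c "
from h import *;st()"
python3 -m creep '[0,0,0.04,0,0,0,60, 0,0,0,0,0,0,60, 0,0,0,0,0,0,60, 0,0,0,0,0,0,60, 0,0,0,0,0,0,60, 0,0,0,0,0,0,60,0,0,0,0,0,0,60, 0,0,0,0,0,0,60]';python3 -c "
from h import *;st()"
```

```text
time: 4.92
eef_pos: [0.5773, 0.018, 0.1013]
eef_rot: [0.69, 0.724, 0.0, 0.0]
force: [0.2, 0.3, 0.3]
grip_width: 0.0602
gripper_force: 0.0
t 4.92 p [0.5773 0.018  0.1013] y-axis deg 2.7 tilt [ 0. -0.] F [0.18 0.26 0.26] w 0.0602
time: 5.58
eef_pos: [0.5773, 0.018, 0.1003]
eef_rot: [0.69, 0.724, 0.0, 0.0]
force: [-0.4, 0.1, 1.4]
grip_width: 0.06
gripper_force: 0.0
t 5.58 p [0.5773 0.018  0.1003] y-axis deg 2.7 tilt [0.0001 0.    ] F [-0.44  0.08  1.38] w 0.06
```

```bash
python3 -m creep '[0,0,0.04,0,0,0,60, 0,0,0,0,0,0,60, 0,0,0,0,0,0,60, 0,0,0,0,0,0,60, 0,0,0,0,0,0,60, 0,0,0,0,0,0,60,0,0,0,0,0,0,60, 0,0,0,0,0,0,60]';python3 -c "
from h import *;st()"
python3 -m creep '[0,0,0.04,0,0,0,60, 0,0,0,0,0,0,60, 0,0,0,0,0,0,60, 0,0,0,0,0,0,60, 0,0,0,0,0,0,60, 0,0,0,0,0,0,60,0,0,0,0,0,0,60, 0,0,0,0,0,0,60]';python3 -c "
from h import *;st()"
```

```text
time: 6.25
eef_pos: [0.5773, 0.018, 0.0993]
eef_rot: [0.69, 0.724, -0.0, -0.0]
force: [0.1, 0.1, -0.3]
grip_width: 0.0598
gripper_force: 0.0
t 6.25 p [0.5773 0.018  0.0993] y-axis deg 2.7 tilt [-0. -0.] F [ 0.09  0.07 -0.27] w 0.0598
time: 6.92
eef_pos: [0.5773, 0.018, 0.0983]
eef_rot: [0.69, 0.724, 0.0, -0.0]
force: [-0.0, -0.1, -0.1]
grip_width: 0.06
gripper_force: 0.0
t 6.92 p [0.5773 0.018  0.0983] y-axis deg 2.7 tilt [-0.  0.] F [-0.02 -0.12 -0.14] w 0.06
```

```bash
python3 -m creep '[0,0,0.04,0,0,0,60, 0,0,0,0,0,0,60, 0,0,0,0,0,0,60, 0,0,0.04,0,0,0,60, 0,0,0,0,0,0,60, 0,0,0,0,0,0,60,0,0,0,0,0,0,60, 0,0,0,0,0,0,60]';python3 -c "
from h import *;st()"
```

```text
time: 7.58
eef_pos: [0.5773, 0.018, 0.0963]
eef_rot: [0.69, 0.724, 0.0, 0.0]
force: [-0.2, -1.2, -0.2]
grip_width: 0.0597
gripper_force: 0.0
t 7.58 p [0.5773 0.018  0.0963] y-axis deg 2.7 tilt [ 0.0001 -0.    ] F [-0.23 -1.17 -0.17] w 0.0597
```

```bash
python3 -m creep '[0,0,0.04,0,0,0,60, 0,0,0,0,0,0,60, 0,0,0,0,0,0,60, 0,0,0,0,0,0,60, 0,0,0,0,0,0,60, 0,0,0,0,0,0,60,0,0,0,0,0,0,60, 0,0,0,0,0,0,60]';python3 -c "
from h import *;st()"
```

```text
time: 8.25
eef_pos: [0.5775, 0.0179, 0.0959]
eef_rot: [0.69, 0.724, 0.0, 0.0]
force: [-1.8, -0.7, 5.4]
grip_width: 0.0605
gripper_force: 2.7
t 8.25 p [0.5775 0.0179 0.0959] y-axis deg 2.7 tilt [ 0.0005 -0.0002] F [-1.82 -0.72  5.36] w 0.0605
```

```bash
python3 -m creep '[-0.08,0,0.015,0,0,0.02,60, -0.16,0,0,0,0,0.02,60, -0.16,0,0,0,0,0.02,60, -0.16,0,0,0,0,0.02,60, -0.16,0,0,0,0,0.02,60, -0.16,0,0,0,0,0.02,60, -0.16,0,0,0,0,0.02,60, -0.08,0,0,0,0,0.02,60]';python3 - <<'E'
from h import *;st()
t=env.camera("top");s=env.camera("scene");cv2.imwrite("pics/s1.png",np.vstack([t["pixels"][80:240,240:440],s["pixels"][130:290,200:400]])[:,:,::-1].repeat(2,0).repeat(2,1)[:600])
E
```

```text
time: 8.92
eef_pos: [0.579, -0.0105, 0.0958]
eef_rot: [0.694, 0.72, 0.0, 0.001]
force: [-1.9, 0.1, 5.4]
grip_width: 0.0599
gripper_force: 3.0
t 8.92 p [ 0.579  -0.0105  0.0958] y-axis deg 2.06 tilt [ 0.0013 -0.0004] F [-1.87  0.14  5.39] w 0.0599
```

View pics/s1.png

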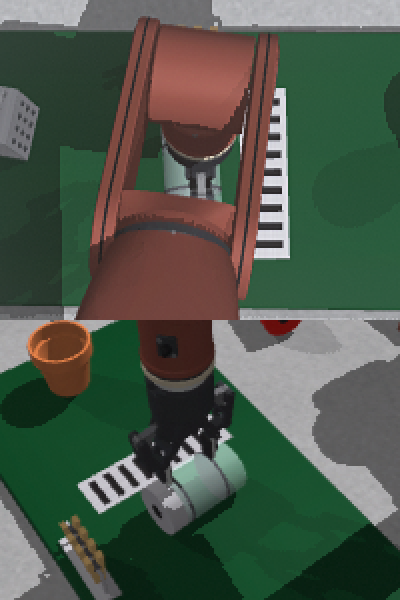

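```bash
python3 -m creep '[0,0,-0.24,0,0,0,60, 0,0,0,0,0,0,60, 0.32,0,0,0,0,0,60, 0.32,0,0,0,0,0,60, 0,0,0,0,0,0,60, 0,0,0.12,0,0,0,60, 0,0,0.12,0,0,0,60, 0,0,0,0,0,0,60]';python3 -c "
from h import *;st()"
python3 -m creep '[-0.1,0,0,0,0,0.02,60, -0.18,0,0,0,0,0.01,60, -0.18,0,0,0,0,0.01,60, -0.18,0,0,0,0,0.02,60, -0.18,0,0,0,0,0.01,60, -0.18,0,0,0,0,0.01,60, -0.18,0,0,0,0,0.01,60, -0.1,0,0,0,0,0,60]';python3 -c "
from h import *;st()"
```

```text
time: 9.68
eef_pos: [0.5781, 0.006, 0.0958]
eef_rot: [0.694, 0.72, -0.0, 0.0]
force: [-2.4, 0.5, 6.8]
grip_width: 0.0602
gripper_force: 3.6
t 9.68 p [0.5781 0.006  0.0958] y-axis deg 2.09 tilt [ 0.0002 -0.0003] F [-2.4   0.5   6.76] w 0.0602
time: 10.35
eef_pos: [0.5797, -0.0267, 0.0958]
eef_rot: [0.697, 0.717, 0.0, 0.001]
force: [-0.7, 0.3, 5.3]
grip_width: 0.0598
gripper_force: 2.7
t 10.35 p [ 0.5797 -0.0267  0.0958] y-axis deg 1.69 tilt [ 0.0018 -0.0006] F [-0.73  0.34  5.32] w 0.0598
```

```bash
python3 -m creep '[0,0,-0.24,0,0,0,60, 0,0,0,0,0,0,60, 0.32,0,0,0,0,0,60, 0.32,0,0,0,0,0,60, 0,0,0,0,0,0,60, 0,0,0.12,0,0,0,60, 0,0,0.12,0,0,0,60, 0,0,0,0,0,0,60]'>/dev/null;python3 -c "
from h import *;st()"
python3 -m creep '[-0.1,0,0,0,0,0.02,60, -0.18,0,0,0,0,0.01,60, -0.18,0,0,0,0,0.01,60, -0.18,0,0,0,0,0.02,60, -0.18,0,0,0,0,0.01,60, -0.18,0,0,0,0,0.01,60, -0.18,0,0,0,0,0.01,60, -0.1,0,0,0,0,0,60]'>/dev/null;python3 - <<'E'
from h import *;st()
E
python3 -m creep '[0,0,-0.2,0,0,0,60, 0,0,-1,0,0,0,60, 0,0,-1,0,0,0,60, 0,0,-1,0,0,0,60, 0,0,-1,0,0,0,60, 0,0,0,0,0,0,60, 0,0,0,0,0,0,60, 0,0,0,0,0,0,60]'>/dev/null
python3 - <<'E'
from h import *;st()
s=env.camera("scene");np.save("s2.npy",s,allow_pickle=True);t=env.camera("top")
o=np.vstack([t["pixels"][80:240,240:440],s["pixels"][130:290,200:400]])[:,:,::-1]
cv2.imwrite("pics/s2.png",cv2.resize(o,None,fx=1.8,fy=1.8,interpolation=0))
E
```

```text
t 11.02 p [ 0.5787 -0.0099  0.0957] y-axis deg 1.73 tilt [ 0.0002 -0.0004] F [-3.44  0.2   5.92] w 0.0602
t 11.68 p [ 0.5802 -0.0427  0.0958] y-axis deg 1.33 tilt [ 0.0021 -0.0007] F [0.64 0.58 4.75] w 0.0599
t 12.35 p [ 0.5787 -0.0418  0.199 ] y-axis deg 1.34 tilt [-0.0012  0.0003] F [ 0.39 -0.17 -0.49] w 0.0595
```

View pics/s2.png

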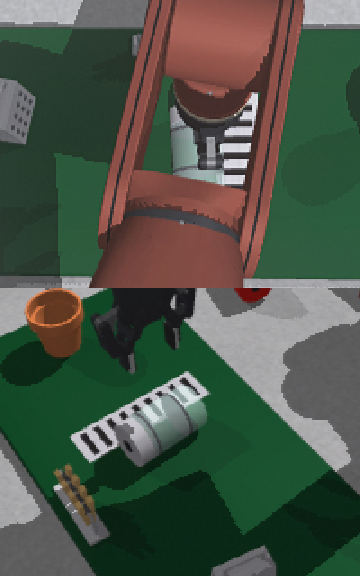

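```bash
cat >> h.py <<'E'
from scipy.optimize import minimize
def hullmask(c,Ps,K=4):
    m=np.zeros((400*K,640*K),np.uint8)
    for P in Ps:
        h=cv2.convexHull(((proj(c,P)+.5)*K*16-8).astype(np.float32)).round().astype(np.int32);cv2.fillConvexPoly(m,h,1,shift=4)
    return cv2.resize(m.astype(np.float32),(640,400),interpolation=cv2.INTER_AREA)
def fitjar(c,sp,x0,roi):
    u,v=proj(c,cyl(*x0)).mean(0);n,l=cv2.connectedComponents(mask(c));M=(l==l[int(v),int(u)]).astype(np.float32)
    x1,y1,x2,y2=roi;S=strip(*sp);sc=np.array([.01,.01,.05])
    f=lambda d:float((abs(hullmask(c,[S,cyl(*(np.array(x0)+d*sc))])-M)[y1:y2,x1:x2]).sum())
    r=minimize(f,[0,0,0],method="Nelder-Mead",options=dict(initial_simplex=[[0,0,0],[1,0,0],[0,1,0],[0,0,1]],xatol=.01,fatol=.2))
    return np.array(x0)+r.x*sc,r.fun
E
python3 - <<'E'
from h import *
s0=np.load("scene0.npy",allow_pickle=True).item();s=np.load("s2.npy",allow_pickle=True).item();sp=(.5782,-.0961,-.0023)
print(fitjar(s0,sp,(.577,.0115,.04),(225,160,350,270)))  # vs earlier .5764 .0099 .0575
x,f=fitjar(s,sp,(.579,-.036,.023),(225,160,350,270));print(x,np.degrees(x[2]),f)
E
```

```text
(array([0.57587366, 0.0099703 , 0.05333477]), np.float64(1415.25))
[ 0.57854365 -0.03923913  0.07998069] 4.582555698147689 64.625
```

Run:
```python
from h import *
s=np.load("s2.npy",allow_pickle=True).item();sp=(.5782,-.0961,-.0023);roi=(225,160,350,270)
n,l=cv2.connectedComponents(mask(s));u,v=proj(s,cyl(.579,-.037,.05)).mean(0);M=(l==l[int(v),int(u)]).astype(np.float32)
for a in(.0,.02,.04,.06,.08,.1):
    b=min(((abs(hullmask(s,[strip(*sp),cyl(x,y,a)])-M)[160:270,225:350]).sum(),x,y) for x in np.arange(.572,.588,.002) for y in np.arange(-.044,-.03,.001));print(a,b)
x0,y0,w,h=235,165,110,90
p=s["pixels"][y0:y0+h,x0:x0+w,::-1].copy();p=cv2.resize(p,None,fx=6,fy=6,interpolation=2)
for P,col in((cyl(.5785,-.0392,.08),(0,0,255)),(cyl(.5785,-.0385,.025),(255,0,0)),(strip(*sp),(0,255,255))):
    q=((cv2.convexHull(proj(s,P).astype(np.float32)).reshape(-1,2)-[x0,y0]+.5)*6).astype(np.int32);cv2.polylines(p,[q],True,col,1)
cv2.imwrite("pics/s3.png",p)
```

```text
0.0 (np.float32(89.8125), np.float64(0.578), np.float64(-0.03899999999999999))
0.02 (np.float32(82.4375), np.float64(0.578), np.float64(-0.039999999999999994))
0.04 (np.float32(74.4375), np.float64(0.578), np.float64(-0.03899999999999999))
0.06 (np.float32(69.125), np.float64(0.578), np.float64(-0.03899999999999999))
0.08 (np.float32(66.875), np.float64(0.578), np.float64(-0.03899999999999999))
0.1 (np.float32(68.625), np.float64(0.578), np.float64(-0.03899999999999999))
```

View pics/s3.png

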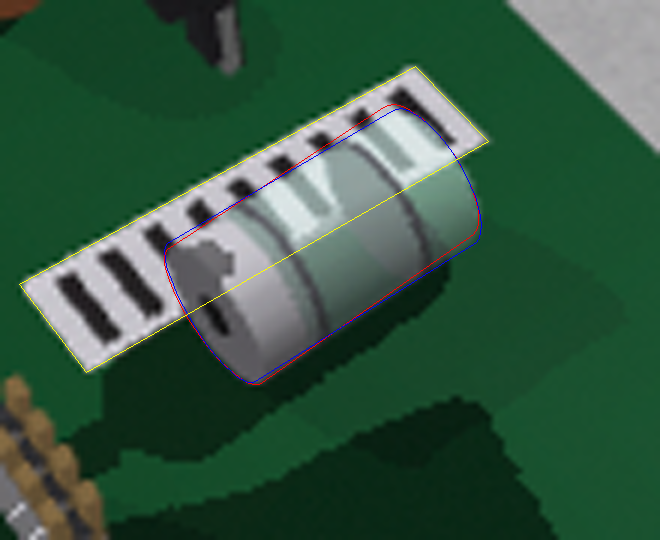

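The overlay shows the jar at scene y ≈ −0.039, with the strip at −0.096, so about 57 mm is left. It is still yawed about 4° (red outline), probably because the near finger pressed harder. I'll open the fingers wider, press a bit more, bias the load to the far finger and steer.

```bash
python3 -m creep '[0.24,0,0.5,0,0,-0.3,76, 0.23,0,0.8,0,0,-0.37,76, 0,0,0.8,0.05,0,0,76, 0,0,0.8,0,0,0,76, 0,0,0.8,0,0,0,76, 0,0,0.4,0,0,0,76, 0,0,0,0,0,0,76, 0,0,0,0,0,0,76]'>/dev/null;python3 -c "
from h import *;st()"
python3 -m creep '[0,0,0.04,0,0,0,76, 0,0,0,0,0,0,76, 0,0,0.04,0,0,0,76, 0,0,0,0,0,0,76, 0,0,0.04,0,0,0,76, 0,0,0,0,0,0,76, 0,0,0,0,0,0,76, 0,0,0,0,0,0,76]'>/dev/null;python3 -c "
from h import *;st()"
```

```text
t 13.12 p [ 0.578  -0.0299  0.0964] y-axis deg 4.05 tilt [-0.0056  0.0002] F [ 0.01 -0.66 -0.56] w 0.0763
t 13.78 p [ 0.5787 -0.0303  0.0945] y-axis deg 4.02 tilt [-0.0034 -0.0002] F [ 1.07 -0.34  0.73] w 0.0759
```

```bash
python3 -m creep '[0,0,0.03,0,0,0,76, 0,0,0,0,0,0,76, 0,0,0,0,0,0,76, 0,0,0,0,0,0,76, 0,0,0,0,0,0,76, 0,0,0,0,0,0,76, 0,0,0,0,0,0,76, 0,0,0,0,0,0,76]'>/dev/null;python3 -c "
from h import *;st()"
```

```text
t 14.45 p [ 0.5787 -0.0302  0.0937] y-axis deg 4.02 tilt [-0.0035 -0.0002] F [0.66 1.33 0.21] w 0.0762
```

```bash
python3 -m creep '[0,0,0.04,0,0,0,76, 0,0,0,0,0,0,76, 0,0,0,0,0,0,76, 0,0,0,0,0,0,76, 0,0,0,0,0,0,76, 0,0,0,0,0,0,76, 0,0,0,0,0,0,76, 0,0,0,0,0,0,76]'>/dev/null;python3 -c "
from h import *;st()"
python3 -m creep '[0,0,0.03,0,0,0,76, 0,0,0,0,0,0,76, 0,0,0,0,0,0,76, 0,0,0,0,0,0,76, 0,0,0,0,0,0,76, 0,0,0,0,0,0,76, 0,0,0,0,0,0,76, 0,0,0,0,0,0,76]'>/dev/null;python3 -c "
from h import *;st()"
```

```text
t 15.12 p [ 0.5787 -0.0302  0.0927] y-axis deg 4.02 tilt [-0.0034 -0.0002] F [ 0.45  0.11 -0.19] w 0.0762
t 15.78 p [ 0.5787 -0.0302  0.0919] y-axis deg 4.02 tilt [-0.0035 -0.0002] F [-0.13  0.35 -0.44] w 0.0761
```

```bash
python3 -m creep '[0,0,0.04,0,0,0,76, 0,0,0,0,0,0,76, 0,0,0,0,0,0,76, 0,0,0,0,0,0,76, 0,0,0,0,0,0,76, 0,0,0,0,0,0,76, 0,0,0,0,0,0,76, 0,0,0,0,0,0,76]'>/dev/null;python3 -c "
from h import *;st()"
```

```text
t 16.45 p [ 0.579  -0.0303  0.0913] y-axis deg 4.02 tilt [-0.0028 -0.0004] F [-1.03  0.69  5.61] w 0.076
```

```bash
python3 -m creep '[0,0,0.04,0,0,0,76, 0,0,0,0,0,0,76, 0,0,0,0,0,0,76, 0,0,0,0,0,0,76, 0,0,0,0,0,0,76, 0,0,0,0,0,0,76, 0,0,0,0,0,0,76, 0,0,0,0,0,0,76]'>/dev/null;python3 -c "
from h import *;st()"
```

```text
t 17.12 p [ 0.579  -0.0304  0.0912] y-axis deg 4.02 tilt [-0.0028 -0.0007] F [-3.85  0.3  10.93] w 0.0761
```

```bash
python3 -m creep '[-0.08,0,0,0,0,0.05,76, -0.16,0,0,0,0,0.05,76, -0.16,0,0,0,0,0.05,76, -0.16,0,0,0,0,0.05,76, -0.16,0,0,0,0,0.05,76, -0.16,0,0,0,0,0.05,76, -0.16,0,0,0,0,0.05,76, -0.08,0,0,0,0,0.05,76]'>/dev/null;python3 -c "
from h import *;st()"
python3 -m creep '[0,0,0,0,0,0,76, 0,0,-0.24,0,0,0,76, 0,0,-0.8,0,0,0,76, 0,0,-1,0,0,0,76, 0,0,-1,0,0,0,76, 0,0,-1,0,0,0,76, 0,0,0,0,0,0,76, 0,0,0,0,0,0,76]'>/dev/null
python3 - <<'E'
from h import *;st()
s=env.camera("scene");np.save("s4.npy",s,allow_pickle=True);sp=(.5782,-.0961,-.0023)
for a in(.0,.06):
    x,f=fitjar(s,sp,(.578,-.053,a),(225,160,350,270));print(x,np.degrees(x[2]),f)
E
```

```text
t 17.78 p [ 0.5808 -0.0588  0.0911] y-axis deg 2.42 tilt [-0.0025 -0.0009] F [-3.44 -0.62  9.92] w 0.0758
t 18.45 p [ 0.5816 -0.0583  0.1925] y-axis deg 2.43 tilt [-0.0003 -0.0009] F [ 0.13  0.39 -0.66] w 0.0757
[ 0.5799626  -0.05346821  0.06379059] 3.6549313273097708 62.0
[ 0.57979203 -0.0532593   0.06215959] 3.561482101503719 62.0625
```

```bash
python3 -m creep '[0.3,0,0.5,0,0,-0.14,76, 0.3,0,0.9,0,0,-0.13,76, 0,0,0.9,0,0,0,76, 0,0,0.9,0,0,0,76, 0,0,0.6,0,0,0,76, 0,0,0.14,0,0,0,76, 0,0,0.12,0,0,0,76, 0,0,0,0,0,0,76]'>/dev/null;python3 -c "
from h import *;st()"
python3 -m creep '[-0.08,0,0,0,0,0.07,76, -0.16,0,0,0,0,0.07,76, -0.16,0,0,0,0,0.07,76, -0.16,0,0,0,0,0.07,76, -0.16,0,0,0,0,0.07,76, -0.16,0,0,0,0,0.07,76, -0.16,0,0,0,0,0.07,76, -0.08,0,0,0,0,0.07,76]'>/dev/null;python3 -c "
from h import *;st()"
python3 -m creep '[0,0,0,0,0,0,76, 0,0,-0.24,0,0,0,76, 0,0,-0.8,0,0,0,76, 0,0,-1,0,0,0,76, 0,0,-1,0,0,0,76, 0,0,-1,0,0,0,76, 0,0,0,0,0,0,76, 0,0,0,0,0,0,76]'>/dev/null
python3 - <<'E'
from h import *;st()
s=env.camera("scene");np.save("s5.npy",s,allow_pickle=True);sp=(.5782,-.0961,-.0023)
for a in(.0,.06):
    x,f=fitjar(s,sp,(.578,-.067,a),(225,160,350,270));print(x,np.degrees(x[2]),f)
E
```

```text
t 19.17 p [ 0.5773 -0.0427  0.0908] y-axis deg 3.56 tilt [-0.0096 -0.0002] F [-19.99   0.84  32.09] w 0.0761
t 19.83 p [ 0.5794 -0.0713  0.091 ] y-axis deg 1.31 tilt [-0.0068 -0.0007] F [-15.46  -0.16  29.83] w 0.0758
t 20.5 p [ 0.5812 -0.0707  0.1897] y-axis deg 1.29 tilt [-0.0033 -0.0001] F [ 0.12 -0.01  0.88] w 0.0762
[ 0.58137677 -0.06615426  0.00345671] 0.19805500492402306 70.125
[ 0.58158673 -0.06636732  0.01019199] 0.5839579695249756 72.1875
```

```bash
python3 -m creep '[0.28,0,0.5,0,0,0.17,76, 0.28,0,0.8,-0.02,0,0,76, 0,0,0.8,0,0,0,76, 0,0,0.8,0,0,0,76, 0,0,0.7,0,0,0,76, 0,0,0.22,0,0,0,76, 0,0,0,0,0,0,76, 0,0,0,0,0,0,76]'>/dev/null;python3 -c "
from h import *;st()"
```

```text
t 21.22 p [ 0.579  -0.0563  0.0922] y-axis deg 0.57 tilt [-0.0061  0.0009] F [-0.27  0.2  -0.39] w 0.076
```

```bash
python3 -m creep '[0,0,0.04,0,0,0,76, 0,0,0,0,0,0,76, 0,0,0,0,0,0,76, 0,0,0,0,0,0,76, 0,0,0.02,0,0,0,76, 0,0,0,0,0,0,76, 0,0,0,0,0,0,76, 0,0,0,0,0,0,76]'>/dev/null;python3 -c "
from h import *;st()"
```

```text
t 21.88 p [ 0.5808 -0.0572  0.0935] y-axis deg 0.58 tilt [-0.0019 -0.0003] F [-0.37  0.11  0.22] w 0.0766
```

```bash
python3 -m creep '[0,0,0.04,0,0,0,76, 0,0,0.04,0,0,0,76, 0,0,0.02,0,0,0,76, 0,0,0,0,0,0,76, 0,0,0.02,0,0,0,76, 0,0,0,0,0,0,76, 0,0,0,0,0,0,76, 0,0,0,0,0,0,76]'>/dev/null;python3 -c "
from h import *;st()"
```

```text
t 22.55 p [ 0.5809 -0.0573  0.0913] y-axis deg 0.58 tilt [-0.0016 -0.0005] F [-1.89 -0.06  6.66] w 0.0754
```

```bash
python3 -m creep '[-0.08,0,0,0,0,0,76, -0.17,0,0,0,0,0.01,76, -0.17,0,0,0,0,0.01,76, -0.17,0,0,0,0,0.01,76, -0.17,0,0,0,0,0.01,76, -0.17,0,0,0,0,0,76, -0.17,0,0,0,0,0,76, -0.1,0,0,0,0,0,76]'>/dev/null;python3 -c "
from h import *;st()"
python3 -m creep '[0,0,0,0,0,0,76, 0,0,-0.24,0,0,0,76, 0,0,-0.8,0,0,0,76, 0,0,-0.8,0,0,0,76, 0,0,-0.8,0,0,0,76, 0,0,-0.8,0,0,0,76, 0,0,0,0,0,0,76, 0,0,0,0,0,0,76]'>/dev/null
python3 - <<'E'
from h import *;st()
s=env.camera("scene");np.save("s6.npy",s,allow_pickle=True);sp=(.5782,-.0961,-.0023)
for a in(.0,.04):
    x,f=fitjar(s,sp,(.578,-.081,a),(225,160,350,270));print(x,np.degrees(x[2]),f)
x0,y0,w,h=235,165,110,90
p=s["pixels"][y0:y0+h,x0:x0+w,::-1].copy();p=cv2.resize(p,None,fx=6,fy=6,interpolation=2)
for P,col in((cyl(*x),(0,0,255)),(strip(*sp),(0,255,255))):
    q=((cv2.convexHull(proj(s,P).astype(np.float32)).reshape(-1,2)-[x0,y0]+.5)*6).astype(np.int32);cv2.polylines(p,[q],True,col,1)
cv2.imwrite("pics/s6.png",p)
E
```

```text
t 23.22 p [ 0.5809 -0.0877  0.0912] y-axis deg 0.42 tilt [-0.0023 -0.0006] F [-3.43  0.14  7.74] w 0.0763
t 23.88 p [ 0.5821 -0.0873  0.1778] y-axis deg 0.42 tilt [ 0.0009 -0.001 ] F [-0.07 -0.68  0.69] w 0.0757
[ 0.58079365 -0.08190047 -0.00073045] -0.04185160359700268 62.3125
[ 0.58131867 -0.08192754 -0.01793462] -1.0275780057432595 64.5
```

View pics/s6.png

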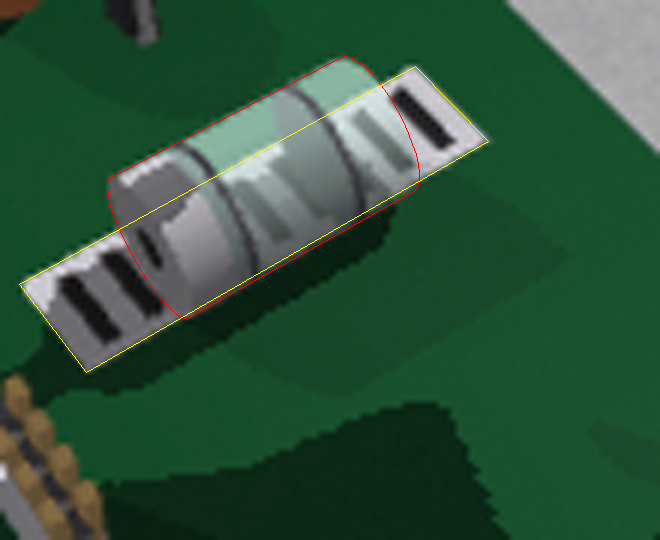

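```bash
python3 -m creep '[0.28,0,0.5,0,0,0,76, 0.29,0,0.7,0,0,0,76, 0,0,0.7,0,0,0,76, 0,0,0.7,0,0,0,76, 0,0,0.5,0,0,0,76, 0,0,0.2,0,0,0,76, 0,0,0,0,0,0,76, 0,0,0,0,0,0,76]'>/dev/null
python3 -m creep '[0,0,0.04,0,0,0,76, 0,0,0.02,0,0,0,76, 0,0,0.02,0,0,0,76, 0,0,0.02,0,0,0,76, 0,0,0.02,0,0,0,76, 0,0,0,0,0,0,76, 0,0,0,0,0,0,76, 0,0,0,0,0,0,76]'>/dev/null;python3 -c "
from h import *;st()"
```

```text
t 25.27 p [ 0.5809 -0.073   0.0913] y-axis deg 0.42 tilt [-0.0018 -0.0004] F [-2.43  0.61  4.39] w 0.0759
```

```bash
python3 -m creep '[-0.08,0,0.01,0,0,0,76, -0.16,0,0,0,0,0,76, -0.16,0,0,0,0,0,76, -0.16,0,0,0,0,0,76, -0.16,0,0,0,0,0,76, -0.16,0,0,0,0,0,76, -0.16,0,0,0,0,0,76, -0.09,0,0,0,0,0,76]'>/dev/null;python3 -c "
from h import *;st()"
python3 -m creep '[0,0,0,0,0,0,76, 0,0,-0.24,0,0,0,76, 0,0,-0.8,0,0,0,76, 0,0,-0.8,0,0,0,76, 0,0,-0.8,0,0,0,76, 0,0,-0.8,0,0,0,76, 0,0,0,0,0,0,76, 0,0,0,0,0,0,76]'>/dev/null
python3 - <<'E'
from h import *;st()
s=env.camera("scene");np.save("s7.npy",s,allow_pickle=True);sp=(.5782,-.0961,-.0023)
for a in(.0,.04):
    x,f=fitjar(s,sp,(.578,-.095,a),(225,150,350,270));print(x,np.degrees(x[2]),f)
E
```

```text
t 25.93 p [ 0.5808 -0.1017  0.0913] y-axis deg 0.42 tilt [-0.0026 -0.0005] F [-4.23 -0.46  5.9 ] w 0.0757
t 26.6 p [ 0.5823 -0.1013  0.178 ] y-axis deg 0.42 tilt [ 0.0012 -0.0011] F [-0.23  0.01 -0.76] w 0.076
[ 0.58182045 -0.09539767 -0.03138118] -1.7980089698292798 55.6875
[ 0.58136183 -0.09585903 -0.02332215] -1.3362607618582834 56.125
```

```bash
python3 -m creep '[0,0,-0.9,0,0,0,76, 0,0,-0.9,0,0,0,76, 0.9,0,-0.5,0,0,0,76, 1,0,0,0,0,0,76, 1,0,0,0,0,0,76, 1,0,0,0,0,0,76, 1,0,0,0,0,0,76, 1,0,0,0,0,0,76]'>/dev/null
python3 -m creep '[1,0,0,0,0,0,76, 1,0,0,0,0,0,76, 1,0,0,0,0,0,76, 1,0,0,0,0,0,76, 1,0,0,0,0,0,76, 1,0,0,0,0,0,76, 0,0,0,0,0,0,76, 0,0,0,0,0,0,76]'>/dev/null
python3 - <<'E'
from h import *;st()
t=env.camera("top");s=env.camera("scene")
for n,c,sp,x0 in(("t",t,(.5763,-.0932,.0032),(.58,-.093,0)),("s",s,(.5782,-.0961,-.0023),(.58,-.096,0))):
  np.save(n+"8.npy",c,allow_pickle=True)
  u,v=proj(c,np.array([[.577,-.095,.03]]))[0].astype(int)
  for a in(-.03,.0,.03):
    x,f=fitjar(c,sp,(x0[0],x0[1],a),(u-60,v-60,u+60,v+60));print(n,x,np.degrees(x[2]),f)
t8=t["pixels"][75:225,290:490];s8=s["pixels"][150:300,200:400]
cv2.imwrite("pics/f8.png",np.hstack([cv2.resize(i,None,fx=2,fy=2,interpolation=0) for i in(t8,s8)])[:,:,::-1])
E
```

```text
t 27.98 p [0.5781 0.1973 0.232 ] y-axis deg 0.56 tilt [-0.0052 -0.001 ] F [ 0.36 -0.45  0.34] w 0.0756
t [ 0.57992265 -0.09342506 -0.00116614] -0.06681462871750748 67.9375
t [ 0.5801     -0.0933194   0.00066955] 0.03836253418487481 68.25
t [ 5.80525665e-01 -9.33962051e-02 -5.75201437e-04] -0.03295661470029697 68.3125
s [ 0.58178551 -0.09546996 -0.03465995] -1.9858686116343767 56.0625
s [ 0.58167051 -0.09554163 -0.02661774] -1.5250841650197329 56.0625
s [ 0.58172375 -0.09560335 -0.0256735 ] -1.4709830815631089 55.875
```

View pics/f8.png

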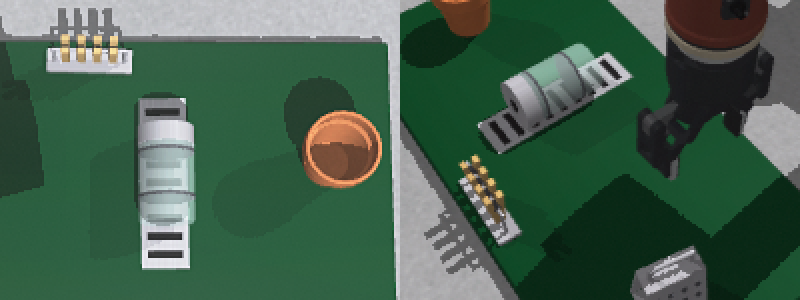

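The jar lies on the strip in both views: top about (322,160), centred within about 0.5 mm and yawed about 1° at most. The pot, pegs and soap saver are undisturbed, so I'm handing in.

```bash
python3 -c "
from cell import env;print(env.sign_off())"
```

```text
the job is handed in; nothing more can be done
None
```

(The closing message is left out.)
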